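# Unscrew the blender's drive coupling without knowing its thread hand

### The arm

A 6-joint arm with a two-finger parallel gripper is mounted at the origin on a cart in front of the work surface, level with it; the furniture and walls round the work are solid. World frame = base frame: x ahead of the robot, y to its left, z up, the work surface at z = 0. Lengths are in m, angles in degrees, forces in N, time in s.
With the tool pointing down it reaches from about 0.35 to 0.975 m from the base axis. Payload 17.4 kg.
Tool frame: the origin (TCP) lies on the centre line of the jaws, within the pads' length; the fingertips stand arm.tip_extent ahead of it and the grasp point (between the pads) is the TCP (arm.tip_extent is the distance from the TCP to the fingertips, in m); z points along the fingers, y is the line along which they close (so a half turn about z gives the same grasp; the last joint's range is limited). The gripper opens to 85 mm and grips with 20 to 120 N. Pads are 22 mm wide; open, the fingers measure 114 mm over their backs; the gripper's body (76 mm by 85 mm) begins 54 mm behind the grasp point. The pads swing forward as they close: fully open they stand 13 mm farther back than shut.
Start: joints at [-65.306, 6.646, 82.598, -0, 90.757, -2.166], TCP at [0.305, -0.602, 0.25] pointing down, gripper open.
Joint ranges: [-162.19, 162.19], [-47.58, 125.68], [4.15, 143.07], [-65.23, 245.23], [0.69, 171.88], [-170.13, 170.13]. Speed limits (degrees/s): [108.29, 108.29, 127.2, 180, 180, 180].

### API

Orientations are given as [roll, pitch, yaw] about the fixed x, y, z axes, in that order (R = Rz(yaw) Ry(pitch) Rx(roll)).
In Python, from rig import arm, optics, finish_job, models gives the robot as it stands.
- The arm moves only by the tool arm_command, never from a script. Its argument "steps" is a list of rows, each an object of numbers: "tx", "ty", "tz": the shift along the tool's x, y, z in units of 25 mm (1.0 is 25 mm); "ax", "ay", "az": the turn, a rotation vector about the tool's x, y, z in units of 5 degrees (1.0 is 5 degrees). In form: [{"tx": .., "ty": .., "tz": .., "ax": .., "ay": .., "az": ..}, ...]. A call has 1 to 5 rows; each row is the pose to reach, as a shift and turn from the pose commanded when the call began, along the tool's axes at that moment; what a row does not reach only later rows make up. A row lasts 1/10 s, in which the tool goes at most 50 mm and 8.59 degrees, less where a joint would pass 70% of its speed; a pose out of reach is approached as far as the arm can. A call with a gripper value outside its range is refused whole. "fingers" is the opening in per cent of the stroke, from 0 (shut) to 100 (fully open), set as the call begins (left out, the last holds). The fingers move at their own pace and stop on an object; "squeeze" is the grip in N (left out, the last holds). Time passes only in rows, so rows that repeat a pose let the fingers close. It gives the time, the measured TCP pose, the force, the opening and the grip force at its end, in the units of the state.
- arm.state(): the state, without advancing time (a new reading comes with each control period).
- optics.capture(name): name is "side" or "top"; returns the picture (480x640x3 uint8, red, green, blue); there is no depth.
- optics.camera_params(name): a dict with "K" (3x3 intrinsics, pixels), "R" (3x3) and "t" (3): a world point X has camera coordinates R X + t. Camera axes: x right, y down, z forward; pixel columns grow to the right and rows downward; lengths in m; the calibration is good to about 2 mm. A picture is of the moment at which its call begins. camera_params takes no time and is no camera call.
- finish_job(): hands the job in; it is judged then, once.
Trained networks look in the newest picture that a camera, given by its name, has taken for a name from the list of things; names that differ only in an ending like _2 or _b are one class to them, and where a whole thing is asked for, a point or a joint stands for the part that bears it (a point fixed in the world has none). Each returns a list of dicts, best first, with "confidence" (0 to 1); they miss things now and then, are a little off and sometimes report something else, mostly with a low value. They report only what shows in the picture. A call takes as long as a camera call. They do not tell look-alikes from the thing itself.
- models.recognise(camera, name): "bbox" ([left, top, right, bottom] as shares, 0 to 1, of the picture: columns of its width, rows of its height, round what is visible of it).
- models.masks_of(camera, name): "pixels" (480x640 bool, what is visible of it) and "bbox" ([left, top, right, bottom] as shares, 0 to 1, of the picture: columns of its width, rows of its height, round what is visible of it).
- models.place_of(camera, name): "point" ([column, row] as shares, 0 to 1, of the picture: columns of its width, rows of its height: a listed point, or the origin of a listed thing).
The state is a dict: "time": time; "joints": joint angles; "qd": joint speeds; "joint_torque": joint torques, N m; "position": TCP position; "orientation": TCP orientation; "contact_force": force on the tool from outside, world axes, zero at the start; "wrist_torque": the same for the moment, N m; "width": finger opening in m; "finger_force": force on a finger pad.
Only numpy, scipy, OpenCV 4.12 (cv2) and the standard library are available. Lean on these libraries where they do the work, as an engineer would, in place of code of your own. Each camera call takes 0.05 s, during which the arm holds its last target. There are 200 camera calls.

### The job

The drive coupling on top of the blender base has to come off for cleaning; its spindle is already locked with the key in the side, but nobody remembers whether the thread is right- or left-handed. Take hold of the coupling, try it one way and, if it will not go, the other, unscrew it (do not tear it off) and lift it upright well clear of the spindle, a hand's breadth or so. Finish while still holding it up there in the gripper, and leave the jug, the mug, the honey jar and the teaspoon where they stand.

Things in the scene. Friction and masses are not known exactly. Their poses are not given: they have to be found in the camera images.
- blender: Motor base of a jug blender: grey, round, 172 mm across at the foot, 140 mm at its flat black deck 100 mm above the worktop; fixed. Origin: centre of the underside; -x is the side with the dial, z up. Four seat blocks 8 mm high stand on the deck 60 to 67 mm from the axis, at 45 degrees to x and y. A thin steel key sticks 50 mm out of its -y side, below the deck.
- spindle_tip (a point): Tip of the threaded steel spindle on the blender's axis, 142 mm above the worktop, hidden in the coupling at the start. The spindle stands on a steel boss, 47 mm across, whose flat shoulder, 116 mm above the worktop and 16 mm above the deck, carries the coupling's rim. It does not turn.
- coupling: The drive coupling: round black ribbed cap, 50 mm across, 37 mm high (straight side from 0 to 32 mm, six dogs and a steel hub on top), 60 to 130 g, hollow below, on the spindle with about 1.5 mm of play. Origin: centre of its open underside, z up; at the start its x axis is within 3 degrees of the blender's x axis.
- coupling_grip (a point): Point on the coupling's axis 21 mm above its underside, a good height to grip its side. Thread: the wrong way the coupling goes hard against a stop within 8 degrees and a light grip slips round it; the right way (it differs from case to case, nothing shows it) it turns easily, staying down on the shoulder, and comes free to lift after 60 degrees; 120 degrees is the most it turns.
- jug: The blender's glass jug with a grey foot and side handle, loose, 124 mm across at the rim, 190 mm high, standing beyond the base. Origin: centre of the underside. Leave it alone.
- mug: Beige mug, 117x83x93 mm, loose, to the left. Origin: centre of the underside. Leave it alone.
- honey_jar: Honey jar with a red lid, 64 mm across, 97 mm high, loose, to the right. Origin: centre of the underside. Leave it alone.
- teaspoon_1: Steel teaspoon, 134x29x12 mm, lying loose at the front right. Origin: centre of the underside. Leave it alone.
There are look-alikes about, which are no part of the job. Of the things shaped like the coupling, the black one is meant.

How it is judged (in metres and radians):
On the way:
1. the coupling has been turned at least 40 degrees from where it was seated, while still down on the spindle (raised less than 10 mm) (angle between the x axis of coupling and the x axis of blender, either way round above 0.7 rad and z of coupling in the frame of blender below 0.126 m and horizontal distance between coupling and blender below 0.006 m), for 0.06 s.
At the end, for the whole second after the job is handed in: The coupling, having been unscrewed, is held still between the fingers, upright within 20 degrees, its underside at least 64 mm above the shoulder it sat on (38 mm above the spindle's tip), touching neither the blender nor the jug (z of coupling in the frame of blender above 0.18 m and contact force between the fingers and coupling above 2 N and contact force between coupling and blender below 0.3 N and contact force between coupling and jug below 0.3 N and angle between coupling's own z axis and vertical below 0.35 rad and linear speed of coupling below 0.05 m/s); the arm keeps its last pose, push and grip.
It fails at once if the jug is moved more than 30 mm or tipped (distance of jug from where it was at the start of the episode above 0.03 m or angle between jug's own z axis and vertical above 0.35 rad).
It fails at once if the mug is moved more than 30 mm or tipped (distance of mug from where it was at the start of the episode above 0.03 m or angle between mug's own z axis and vertical above 0.35 rad).
It fails at once if the honey jar is moved more than 30 mm or tipped (distance of honey_jar from where it was at the start of the episode above 0.03 m or angle between honey_jar's own z axis and vertical above 0.35 rad).
It fails at once if the teaspoon is moved more than 30 mm (distance of teaspoon_1 from where it was at the start of the episode above 0.03 m).
It also fails if it takes over 40 s, if anything falls off the work surface, if the arm or the gripper's body presses on something with over 40 N, if the wrist force passes 120 N, or if a joint passes its speed limit or range.

## Working session

There is one attempt and no reset: what is moved stays moved. The work goes in short steps, Python scripts to look and compute and a tool call to move; the robot and the scene stay as the last step left them, time stands still between calls to the robot, and variables do not carry over. Pictures are saved under pics/ and viewed, at most 10 in all, crops included, and the job is handed in when it is done.

Besides the shell and the picture viewer there is one more tool, called after "Request:" as name([rows], argument=value, ...), one row to a line, values as JSON. arm_command: Moves the arm, as the interface text tells. Its arguments: {"type":"object","properties":{"steps":{"type":"array","items":{"type":"object","properties":{"tx":{"type":"number"},"ty":{"type":"number"},"tz":{"type":"number"},"ax":{"type":"number"},"ay":{"type":"number"},"az":{"type":"number"}}}},"fingers":{"type":"number"},"squeeze":{"type":"number"}},"required":["steps"]}

```bash
mkdir -p pics
cat > h.py <<'E'
import numpy as np, cv2
from rig import arm, optics, models
def ray(cam,u,v):
    p=optics.camera_params(cam);K,R,t=[np.array(p[k]) for k in"KRt"]
    d=R.T@np.linalg.inv(K)@[u,v,1];return -R.T@t,d/np.linalg.norm(d)
def onz(cam,u,v,z):
    c,d=ray(cam,u,v);return c+d*(z-c[2])/d[2]
def proj(cam,X):
    p=optics.camera_params(cam);x=np.array(p["K"])@(np.array(p["R"])@X+np.array(p["t"]));return x[:2]/x[2]
def tri(rays):
    A=sum(np.eye(3)-np.outer(d,d) for c,d in rays);b=sum((np.eye(3)-np.outer(d,d))@c for c,d in rays);return np.linalg.solve(A,b)
E
python3 - <<'E'
from h import *
for c in("side","top"):
    im=optics.capture(c);cv2.imwrite(f"pics/{c}0.png",im[:,:,::-1])
    print(c,ray(c,320,240))
    for n in("coupling","coupling_grip","blender","spindle_tip"):
        for r in models.place_of(c,n)[:4]: print(n,np.round(np.array(r["point"])*[640,480],1),round(r["confidence"],2))
    for n in("coupling",):
        for r in models.recognise(c,n)[:4]: print(n,np.round(np.array(r["bbox"])*[640,480,640,480],1),round(r["confidence"],2))
s=arm.state();print(s,arm.tip_extent)
E
```

```text
side (array([-0.70951467,  0.09456813,  0.87454941]), array([ 0.85669492, -0.01858868, -0.51548839]))
coupling [288.7 249. ] 0.87
coupling [273.2 329.2] 0.55
coupling_grip [288.4 245.4] 0.93
coupling_grip [273.6 328.2] 0.55
blender [287.  284.7] 0.77
spindle_tip [291.6 235.6] 0.82
coupling [276.3 234.1 301.4 255.3] 0.97
coupling [262.3 316.6 267.  332.9] 0.53
top (array([0.33002641, 0.04822689, 1.16246918]), array([ 0.18909862,  0.03292579, -0.98140593]))
coupling [277.1 324.3] 0.8
coupling [290.6 251.6] 0.62
coupling_grip [290.5 250.4] 0.89
coupling_grip [279.3 322.4] 0.63
coupling_grip [293.  249.9] 0.59
blender [294.2 257. ] 0.56
spindle_tip [292.2 248. ] 0.89
spindle_tip [287.9 174.9] 0.29
coupling [267.8 314.4 291.6 335.4] 0.56
{'time': 0.6, 'joints': array([-6.53045790e+01,  6.64433702e+00,  8.25980923e+01,  6.59433173e-04,
        9.07564279e+01, -2.16617316e+00]), 'qd': array([-0.04693336, -0.04668729, -0.01309004,  0.00648938,  0.0422468 ,
       -0.05726946]), 'joint_torque': array([ 3.33872540e-04, -7.31392336e+01, -6.32428336e+01, -4.86928820e-05,
        5.30594716e-04,  5.66017684e-05]), 'position': array([ 0.30498027, -0.60217203,  0.25032098]), 'orientation': array([ 1.79998833e+02, -6.15709943e-04,  2.68616029e+01]), 'contact_force': array([-0.06702937,  0.56634765,  0.40514394]), 'wrist_torque': array([0.00333405, 0.00985098, 0.02230151]), 'finger_force': 0.0, 'width': 0.08543230787132756} 0.019
```

View pics/side0.png

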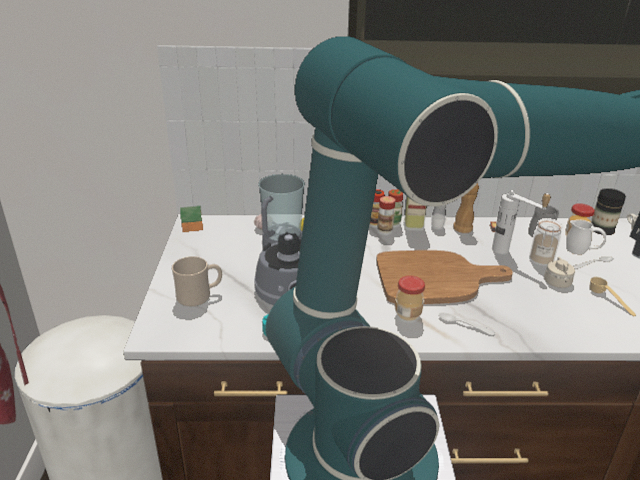

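View pics/top0.png

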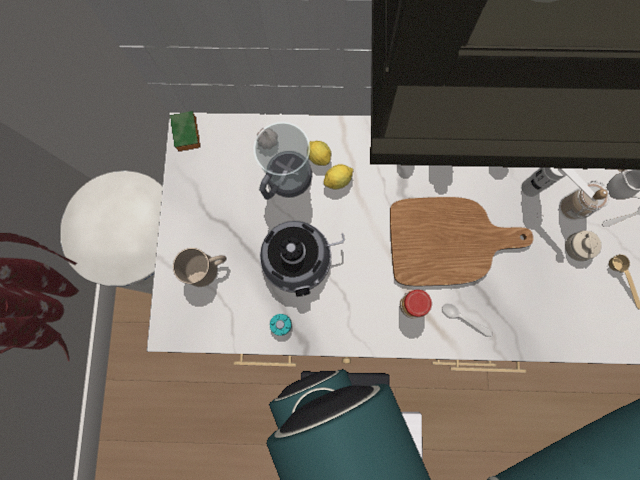

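The top view shows three things that could be taken for the coupling: the black cap on the base at (291,250), a teal ring on the worktop at (280,324), and a grey object behind the jug at (267,138). In the side view the black cap is at (288,245). I choose the black one on the base and will check it in a crop.

Run:
```python
from h import *
im=cv2.imread("pics/top0.png");a=cv2.resize(im[140:345,225:365],None,fx=2.9,fy=2.9,interpolation=cv2.INTER_CUBIC)
s=cv2.imread("pics/side0.png");b=cv2.resize(s[205:315,240:310],None,fx=5.4,fy=5.4,interpolation=cv2.INTER_CUBIC)
b=b[:a.shape[0]];a=a[:b.shape[0]];cv2.imwrite("pics/crop.png",np.hstack([a,b])[:600,:800])
for (n,z) in(("coupling_grip",.137),("spindle_tip",.142),("coupling",.116),("blender",0)):
  for c in("top","side"):
    r=models.place_of(c,n)
    for q in r[:3]:
        p=np.array(q["point"])*[640,480];print(n,c,p.round(1),round(q["confidence"],2),onz(c,*p,z).round(4))
for c in("top","side"):
  for n in("blender","jug","mug","honey_jar"):
    for r in models.recognise(c,n)[:2]:
        print(c,n,np.round(np.array(r["bbox"])*[640,480,640,480],1),round(r["confidence"],2))
print("jug rim?",onz("top",290,170,.0), onz("top",281,151,.19))
```

```text
coupling_grip top [290.5 250.4] 0.89 [0.503  0.1465 0.137 ]
coupling_grip top [279.3 322.4] 0.63 [0.3475 0.1641 0.137 ]
coupling_grip top [293.  249.9] 0.59 [0.5043 0.1411 0.137 ]
coupling_grip side [288.4 245.4] 0.93 [0.4906 0.1429 0.137 ]
coupling_grip side [273.6 328.2] 0.55 [0.1862 0.1612 0.137 ]
spindle_tip top [292.2 248. ] 0.89 [0.5075 0.1425 0.142 ]
spindle_tip top [287.9 174.9] 0.29 [0.6739 0.1588 0.142 ]
spindle_tip side [291.6 235.6] 0.82 [0.5276 0.1364 0.142 ]
coupling top [277.1 324.3] 0.8 [0.3438 0.171  0.116 ]
coupling top [290.6 251.6] 0.62 [0.5038 0.1481 0.116 ]
coupling side [288.7 249. ] 0.87 [0.508  0.1429 0.116 ]
coupling side [273.2 329.2] 0.55 [0.2086 0.1637 0.116 ]
blender top [294.2 257. ] 0.56 [0.5098 0.1498 0.    ]
blender side [287.  284.7] 0.77 [0.5238 0.1492 0.    ]
top blender [259.9 223.5 330.8 295.3] 0.79
top jug [254.5 122.1 311.5 201.7] 0.77
top jug [259.1 225.2 335.1 301.4] 0.19
top mug [173.  247.6 226.1 289. ] 0.84
top mug [259.6 222.8 342.1 295.4] 0.64
top honey_jar [401.  290.1 428.5 318.1] 0.75
side blender [250.7 237.6 301.6 302.1] 0.56
side jug [256.6 170.5 306.7 244. ] 0.79
side mug [170.4 259.1 221.9 303.5] 0.93
side mug [278.4 232.1 303.6 256.5] 0.57
side honey_jar [397.6 273.2 423.6 325.5] 0.69
jug rim? [0.73505499 0.16924292 0.        ] [0.7115581  0.17068182 0.19      ]
```

View pics/crop.png

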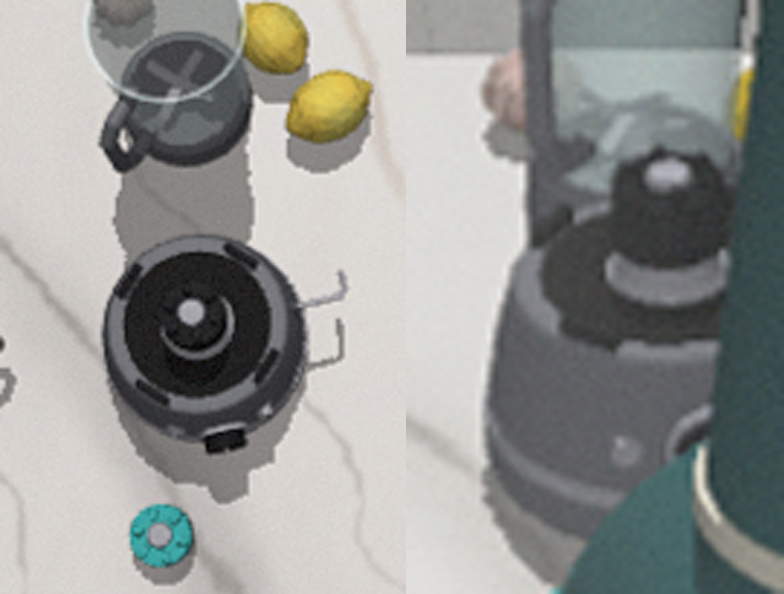

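The crop confirms it: the black ribbed cap with a steel hub sits on the base, hub at about (290.9,247.6) in top and (288.1,237.2) in side. The teal ring at (280,324) is the look-alike.

Run:
```python
from h import *
print("hub",onz("top",290.9,247.6,.153),onz("side",288.1,237.2,.153),tri([ray("top",290.9,247.6),ray("side",288.1,237.2)]))
B=[(128,280),(240,255),(152,392),(266,365)]
B=np.array([onz("top",225+u/2.9,140+v/2.9,.108) for u,v in B]);print(B.round(3),B.mean(0))
from scipy import ndimage
im=cv2.imread("pics/top0.png")[230:270,265:320]
# projected outline check
im=cv2.imread("pics/top0.png")
for c in [(.505,.144)]:
  for z,r in((.1,.07),(.148,.025),(.116,.0235)):
    pts=np.array([proj("top",np.array([c[0]+r*np.cos(a),c[1]+r*np.sin(a),z])) for a in np.linspace(0,6.28,60)])
    q=((pts-[225,180])*5).astype(int); 
    if z==.1: big=cv2.resize(im[180:300,225:365],None,fx=5,fy=5,interpolation=cv2.INTER_CUBIC)
    cv2.polylines(big,[q.reshape(-1,1,2)],True,(0,255,0) if z==.1 else (0,0,255),1)
cv2.imwrite("pics/fit.png",big)
```

```text
hub [0.50646414 0.14433016 0.153     ] [0.50139403 0.1437289  0.153     ] [0.5070328  0.14430042 0.1496774 ]
[[0.539 0.199 0.108]
 [0.56  0.112 0.108]
 [0.451 0.176 0.108]
 [0.474 0.089 0.108]] [0.50617288 0.14412335 0.108     ]
```

View pics/fit.png

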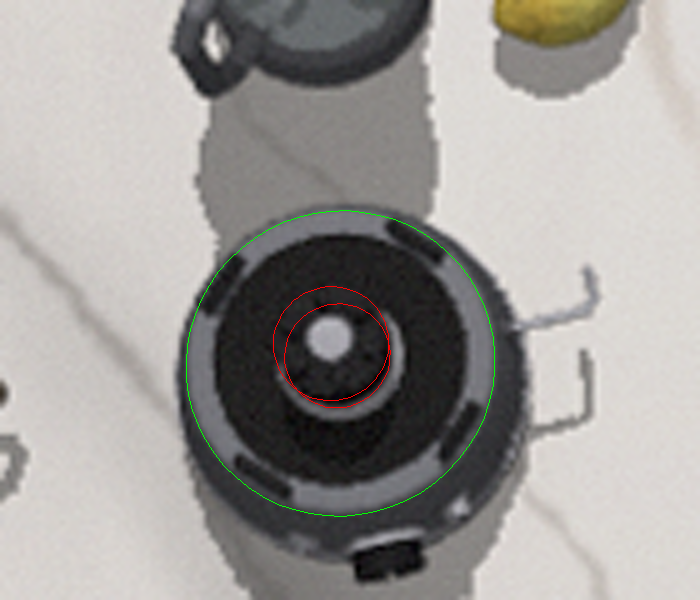

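The projected circles match the deck and the cap, so the axis is at about (0.506, 0.144) and the blender's yaw is about 14.5°. I'll move over it now.

Request:
arm_command([
  {"tx": 1.3,"ty": -1.45},
  {"tx": 2.6,"ty": -2.9},
  {"tx": 3.9,"ty": -4.35},
  {"tx": 5.2,"ty": -5.8},
  {"tx": 6.5,"ty": -7.25},
], fingers=100)

```text
invalid input
```

Request:
arm_command([
  {"tx": 1.3,"ty": -1.45},
  {"tx": 2.6,"ty": -2.9},
  {"tx": 3.9,"ty": -4.35},
  {"tx": 5.2,"ty": -5.8},
  {"tx": 6.5,"ty": -7.25},
])

```text
invalid input
```

Request:
arm_command([
  {"tx": 1.3,"ty": -1.45},
  {"tx": 2.6,"ty": -2.9},
  {"tx": 3.9,"ty": -4.35},
  {"tx": 5.2,"ty": -5.8},
  {"tx": 6.5,"ty": -7.25},
])

```text
invalid input
```

Request:
arm_command([
  {"az": -1.6},
  {"az": -3.2},
  {"az": -4.8},
  {"az": -6.4},
  {"az": -8},
])

```text
invalid input
```

Request:
arm_command([
  {"az": -1.6},
  {"az": -3.2},
  {"az": -4.8},
  {"az": -6.4},
  {"az": -8},
])

```text
invalid input
```

Request:
arm_command([
  {"tx": 1.3,"ty": -1.45,"tz": 0,"ax": 0,"ay": 0,"az": 0},
  {"tx": 2.6,"ty": -2.9,"tz": 0,"ax": 0,"ay": 0,"az": 0},
  {"tx": 3.9,"ty": -4.35,"tz": 0,"ax": 0,"ay": 0,"az": 0},
  {"tx": 5.2,"ty": -5.8,"tz": 0,"ax": 0,"ay": 0,"az": 0},
  {"tx": 6.5,"ty": -7.25,"tz": 0,"ax": 0,"ay": 0,"az": 0},
], fingers=100, squeeze=40)

```text
time: 1.9
position: [0.3681, -0.3652, 0.2503]
orientation: [180.0, -0.0, 26.8]
contact_force: [0.6, -0.8, 1.2]
width: 0.0856
finger_force: 0.0
```

Request:
arm_command([
  {"tx": 1.3,"ty": -1.45,"tz": 0,"ax": 0,"ay": 0,"az": 0},
  {"tx": 2.6,"ty": -2.9,"tz": 0,"ax": 0,"ay": 0,"az": 0},
  {"tx": 3.9,"ty": -4.35,"tz": 0,"ax": 0,"ay": 0,"az": 0},
  {"tx": 5.2,"ty": -5.8,"tz": 0,"ax": 0,"ay": 0,"az": 0},
  {"tx": 6.5,"ty": -7.25,"tz": 0,"ax": 0,"ay": 0,"az": 0},
])

```text
time: 2.4
position: [0.4311, -0.1301, 0.2506]
orientation: [180.0, -0.0, 26.8]
contact_force: [1.9, -0.9, 0.1]
width: 0.0853
finger_force: 0.0
```

Request:
arm_command([
  {"tx": 1.3,"ty": -1.45,"tz": 0,"ax": 0,"ay": 0,"az": 0},
  {"tx": 2.6,"ty": -2.9,"tz": 0,"ax": 0,"ay": 0,"az": 0},
  {"tx": 3.9,"ty": -4.35,"tz": 0,"ax": 0,"ay": 0,"az": 0},
  {"tx": 5.2,"ty": -5.8,"tz": 0,"ax": 0,"ay": 0,"az": 0},
  {"tx": 6.5,"ty": -7.25,"tz": 0,"ax": 0,"ay": 0,"az": 0},
])

```text
time: 2.9
position: [0.4942, 0.1054, 0.2507]
orientation: [180.0, -0.1, 26.9]
contact_force: [0.6, -1.3, -0.9]
width: 0.0853
finger_force: 0.0
```

Request:
arm_command([
  {"tx": 0,"ty": 0,"tz": 0,"ax": 0,"ay": 0,"az": -1.6},
  {"tx": 0,"ty": 0,"tz": 0,"ax": 0,"ay": 0,"az": -3.2},
  {"tx": 0,"ty": 0,"tz": 0,"ax": 0,"ay": 0,"az": -4.8},
  {"tx": 0,"ty": 0,"tz": 0,"ax": 0,"ay": 0,"az": -6.4},
  {"tx": 0,"ty": 0,"tz": 0,"ax": 0,"ay": 0,"az": -8},
])

```text
time: 3.4
position: [0.4942, 0.1033, 0.2504]
orientation: [180.0, -0.0, 67.2]
contact_force: [-0.0, 0.1, -1.0]
width: 0.0854
finger_force: 0.0
```

Request:
arm_command([
  {"tx": 0,"ty": 0,"tz": 0,"ax": 0,"ay": 0,"az": -1.6},
  {"tx": 0,"ty": 0,"tz": 0,"ax": 0,"ay": 0,"az": -3.2},
  {"tx": 0,"ty": 0,"tz": 0,"ax": 0,"ay": 0,"az": -4.8},
  {"tx": 0,"ty": 0,"tz": 0,"ax": 0,"ay": 0,"az": -6.4},
  {"tx": 0,"ty": 0,"tz": 0,"ax": 0,"ay": 0,"az": -8},
])

```text
time: 3.9
position: [0.4942, 0.1031, 0.2504]
orientation: [180.0, -0.0, 107.2]
contact_force: [0.5, -0.2, 0.3]
width: 0.0854
finger_force: 0.0
```

Request:
arm_command([
  {"tx": 0.71,"ty": 0.47,"tz": 0,"ax": 0,"ay": 0,"az": 0},
  {"tx": 1.42,"ty": 0.93,"tz": 0.5,"ax": 0,"ay": 0,"az": 0},
  {"tx": 1.42,"ty": 0.93,"tz": 1.5,"ax": 0,"ay": 0,"az": 0},
  {"tx": 1.42,"ty": 0.93,"tz": 2.0,"ax": 0,"ay": 0,"az": 0},
  {"tx": 1.42,"ty": 0.93,"tz": 2.4,"ax": 0,"ay": 0,"az": 0},
])

```text
time: 4.4
position: [0.5059, 0.1437, 0.1895]
orientation: [-180.0, 0.0, 106.9]
contact_force: [0.1, -0.4, 0.3]
width: 0.0854
finger_force: 0.0
```

Run:
```python
from h import *
a=[]
for c,(x,y,w,h) in(("top",(220,180,140,120)),("side",(220,180,140,120))):
    im=optics.capture(c)[:,:,::-1];a.append(cv2.resize(im[y:y+h,x:x+w],(399,342),interpolation=cv2.INTER_CUBIC))
cv2.imwrite("pics/over.png",np.hstack(a)); print(arm.state()["position"])
```

```text
[0.50578379 0.1435119  0.18934269]
```

View pics/over.png

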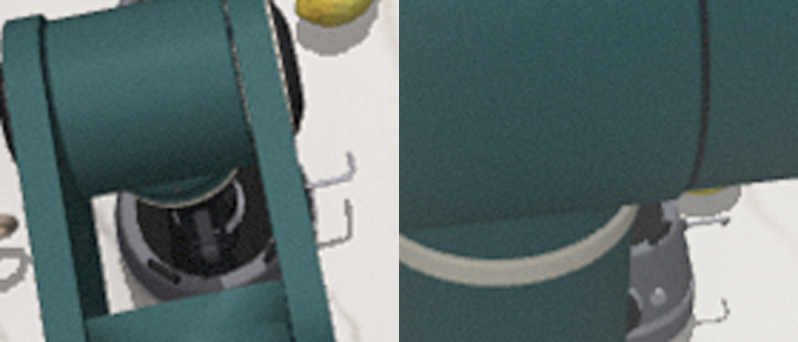

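The views show the near finger at crop (207,235), in line with the boss; the side view is blocked by the arm. I'll descend and close lightly.

Request:
arm_command([
  {"tx": 0,"ty": 0,"tz": 0.5,"ax": 0,"ay": 0,"az": 0},
  {"tx": 0,"ty": 0,"tz": 1.0,"ax": 0,"ay": 0,"az": 0},
  {"tx": 0,"ty": 0,"tz": 1.5,"ax": 0,"ay": 0,"az": 0},
  {"tx": 0,"ty": 0,"tz": 2.0,"ax": 0,"ay": 0,"az": 0},
  {"tx": 0,"ty": 0,"tz": 2.0,"ax": 0,"ay": 0,"az": 0},
])

```text
time: 5.0
position: [0.5054, 0.1436, 0.138]
orientation: [-179.8, -0.0, 106.9]
contact_force: [0.2, -0.0, -0.5]
width: 0.0854
finger_force: 0.0
```

Request:
arm_command([
  {"tx": 0,"ty": 0,"tz": 0,"ax": 0,"ay": 0,"az": 0},
  {"tx": 0,"ty": 0,"tz": 0,"ax": 0,"ay": 0,"az": 0},
  {"tx": 0,"ty": 0,"tz": 0,"ax": 0,"ay": 0,"az": 0},
  {"tx": 0,"ty": 0,"tz": 0,"ax": 0,"ay": 0,"az": 0},
  {"tx": 0,"ty": 0,"tz": 0,"ax": 0,"ay": 0,"az": 0},
], fingers=40, squeeze=25)

```text
time: 5.5
position: [0.5064, 0.1439, 0.1411]
orientation: [179.9, 0.0, 106.9]
contact_force: [-1.5, -0.3, 6.5]
width: 0.049
finger_force: 25.9
```

```bash
python3 -c "
from rig import arm
print(arm.state())"
```

```text
{'time': 5.5, 'joints': array([ 1.30891207e+01, -9.22971221e+00,  1.08430900e+02,  9.62053732e-04,
        8.07322252e+01, -3.76753748e+00]), 'qd': array([ 0.04588596,  0.02215382,  0.00807749,  0.04618229,  0.07119219,
       -0.08355177]), 'joint_torque': array([-3.25617337e-03, -4.41991103e+01, -5.80076587e+01, -2.94716965e-04,
       -3.47189521e-01, -1.03280388e-02]), 'position': array([0.50644556, 0.143937  , 0.14110893]), 'orientation': array([1.79933494e+02, 3.42772153e-03, 1.06856502e+02]), 'contact_force': array([-1.50458128, -0.26790589,  6.48841302]), 'wrist_torque': array([-0.04832903,  0.21433876, -0.02532265]), 'finger_force': 25.92817720666062, 'width': 0.0489719857925493}
```

Request:
arm_command([
  {"tx": 0,"ty": 0,"tz": 0,"ax": 0,"ay": 0,"az": -0.8},
  {"tx": 0,"ty": 0,"tz": 0,"ax": 0,"ay": 0,"az": -1.6},
  {"tx": 0,"ty": 0,"tz": 0,"ax": 0,"ay": 0,"az": -2.4},
  {"tx": 0,"ty": 0,"tz": 0,"ax": 0,"ay": 0,"az": -3.0},
])

```text
time: 5.9
position: [0.5065, 0.144, 0.1411]
orientation: [179.9, 0.0, 122.0]
contact_force: [-0.1, -0.4, 5.5]
width: 0.0483
finger_force: 26.1
```

```bash
python3 -c "
from rig import arm
s=arm.state();print({k:s[k] for k in ('time','joints','wrist_torque','contact_force','orientation','position','width','finger_force')})"
```

```text
{'time': 5.9, 'joints': array([ 1.30901955e+01, -9.22526823e+00,  1.08431231e+02, -3.50634452e-05,
        8.07138939e+01, -1.89286883e+01]), 'wrist_torque': array([-0.00623026, -0.0204254 , -0.05922887]), 'contact_force': array([-0.09432192, -0.39105589,  5.47073082]), 'orientation': array([1.79924202e+02, 2.60304901e-02, 1.22018872e+02]), 'position': array([0.506526  , 0.14396106, 0.14106479]), 'width': 0.04825711052249268, 'finger_force': 26.074599860294256}
```

Torque is only 0.06 N·m at 15°, past the 8° stop, so counter-clockwise turns freely. I'll continue that way.

Request:
arm_command([
  {"tx": 0,"ty": 0,"tz": 0,"ax": 0,"ay": 0,"az": -1.4},
  {"tx": 0,"ty": 0,"tz": 0,"ax": 0,"ay": 0,"az": -2.8},
  {"tx": 0,"ty": 0,"tz": 0,"ax": 0,"ay": 0,"az": -4.2},
  {"tx": 0,"ty": 0,"tz": 0,"ax": 0,"ay": 0,"az": -5.6},
  {"tx": 0,"ty": 0,"tz": 0,"ax": 0,"ay": 0,"az": -7},
])

```text
time: 6.4
position: [0.5066, 0.144, 0.1411]
orientation: [180.0, 0.1, 157.1]
contact_force: [-0.1, -0.5, 4.7]
width: 0.0486
finger_force: 26.0
```

Request:
arm_command([
  {"tx": 0,"ty": 0,"tz": 0,"ax": 0,"ay": 0,"az": -1.4},
  {"tx": 0,"ty": 0,"tz": 0,"ax": 0,"ay": 0,"az": -2.8},
  {"tx": 0,"ty": 0,"tz": 0,"ax": 0,"ay": 0,"az": -4.2},
  {"tx": 0,"ty": 0,"tz": 0,"ax": 0,"ay": 0,"az": -5.6},
  {"tx": 0,"ty": 0,"tz": 0,"ax": 0,"ay": 0,"az": -7},
])

```text
time: 6.9
position: [0.5066, 0.144, 0.1411]
orientation: [180.0, 0.1, -167.9]
contact_force: [0.2, -0.5, 5.4]
width: 0.0487
finger_force: 26.0
```

Run:
```python
from h import *
s=arm.state();print({k:s[k] for k in ('time','joints','wrist_torque','contact_force','orientation','position','width','finger_force')})
im=optics.capture("top")[:,:,::-1];cv2.imwrite("pics/turn.png",cv2.resize(im[215:290,250:330],None,fx=7,fy=7,interpolation=cv2.INTER_CUBIC))
```

```text
{'time': 6.9, 'joints': array([ 1.30902128e+01, -9.22481298e+00,  1.08427092e+02,  6.94025340e-04,
        8.07070780e+01, -8.90571119e+01]), 'wrist_torque': array([ 0.07387752, -0.06254754, -0.0577649 ]), 'contact_force': array([ 0.24526445, -0.48088375,  5.36462919]), 'orientation': array([ 1.79997823e+02,  9.06194554e-02, -1.67852788e+02]), 'position': array([0.50658826, 0.14397919, 0.14110398]), 'width': 0.04865196633887759, 'finger_force': 25.998921525897458}
```

View pics/turn.png

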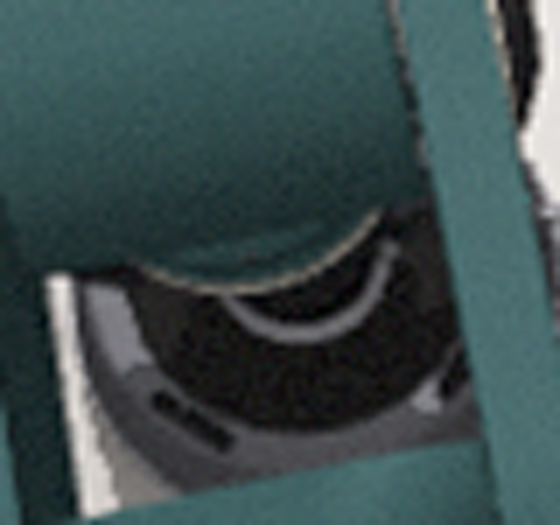

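The picture shows the deck with the boss ring at crop (310,320), but the cap is hidden by the wrist. The hand has turned 85° with almost no torque, so I'll try a gentle lift while watching the force.

Request:
arm_command([
  {"tx": 0,"ty": 0,"tz": 0,"ax": 0,"ay": 0,"az": 0},
  {"tx": 0,"ty": 0,"tz": 0,"ax": 0,"ay": 0,"az": 0},
  {"tx": 0,"ty": 0,"tz": -0.15,"ax": 0,"ay": 0,"az": 0},
  {"tx": 0,"ty": 0,"tz": -0.3,"ax": 0,"ay": 0,"az": 0},
], squeeze=40)

```text
time: 7.35
position: [0.5062, 0.144, 0.1479]
orientation: [180.0, 0.0, -168.2]
contact_force: [3.2, 2.8, -2.8]
width: 0.0483
finger_force: 41.6
```

Request:
arm_command([
  {"tx": 0,"ty": 0,"tz": -0.15,"ax": 0,"ay": 0,"az": 0},
  {"tx": 0,"ty": 0,"tz": -0.3,"ax": 0,"ay": 0,"az": 0},
  {"tx": 0,"ty": 0,"tz": -0.45,"ax": 0,"ay": 0,"az": 0},
])

```text
time: 7.65
position: [0.5061, 0.1439, 0.1594]
orientation: [-180.0, -0.0, -168.1]
contact_force: [1.0, 0.0, -1.1]
width: 0.0481
finger_force: 41.7
```

Request:
arm_command([
  {"tx": 0,"ty": 0,"tz": -0.7,"ax": 0,"ay": 0,"az": 0},
  {"tx": 0,"ty": 0,"tz": -1.4,"ax": 0,"ay": 0,"az": 0},
  {"tx": 0,"ty": 0,"tz": -2.2,"ax": 0,"ay": 0,"az": 0},
  {"tx": 0,"ty": 0,"tz": -3.0,"ax": 0,"ay": 0,"az": 0},
  {"tx": 0,"ty": 0,"tz": -3.2,"ax": 0,"ay": 0,"az": 0},
])

```text
time: 8.15
position: [0.5067, 0.1439, 0.242]
orientation: [-180.0, 0.2, -168.1]
contact_force: [0.5, 0.0, -2.1]
width: 0.0484
finger_force: 41.8
```

Request:
arm_command([
  {"tx": 0,"ty": 0,"tz": 0,"ax": 0,"ay": 0,"az": 0},
  {"tx": 0,"ty": 0,"tz": 0,"ax": 0,"ay": 0,"az": 0},
  {"tx": 0,"ty": 0,"tz": 0,"ax": 0,"ay": 0,"az": 0},
])

```text
time: 8.45
position: [0.5058, 0.1438, 0.238]
orientation: [-180.0, -0.1, -168.1]
contact_force: [-0.3, -0.0, -1.2]
width: 0.0485
finger_force: 41.8
```

Run:
```python
from h import *
a=[]
for c,(x,y,w,h) in(("top",(220,180,140,120)),("side",(220,180,140,120))):
    im=optics.capture(c)[:,:,::-1];a.append(cv2.resize(im[y:y+h,x:x+w],(399,342),interpolation=cv2.INTER_CUBIC))
    for n in("coupling","spindle_tip"):
        print(c,n,[(np.round(np.array(r["point"])*[640,480],1),round(r["confidence"],2)) for r in models.place_of(c,n)])
cv2.imwrite("pics/up.png",np.hstack(a)); s=arm.state();print(s["position"],s["contact_force"],s["width"],s["finger_force"],s["time"])
```

```text
top coupling [(array([286.8, 243.8]), 0.6)]
top spindle_tip [(array([291.5, 249.8]), 0.57)]
side coupling []
side spindle_tip [(array([286.6, 288.9]), 0.28)]
[0.50609819 0.14386979 0.23884136] [-0.20081161  0.13814429 -0.0596888 ] 0.04820169071411027 41.791577714611776 8.75
```

View pics/up.png

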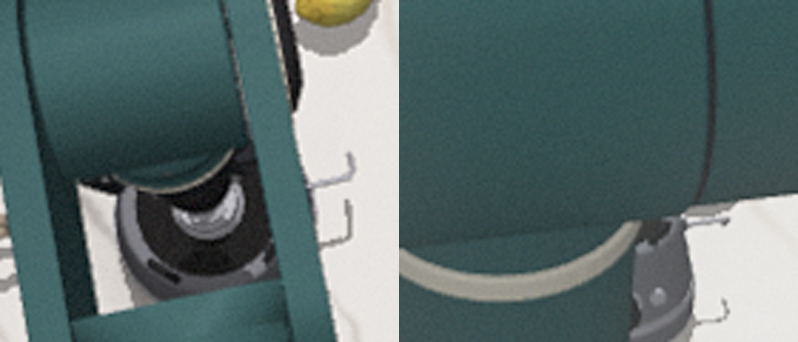

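The top view shows the bare steel boss at crop (212,210), with the cap held above it. The opening is 48 mm and the grip 42 N, and the hand is about 97 mm above where it gripped. I'm handing in.

```bash
python3 -c "
from rig import finish_job
print(finish_job())"
```

```text
the job is handed in; nothing more can be done
None
```

I unscrewed the coupling counter-clockwise (85°), lifted it about 97 mm and handed the job in with it still held in the gripper; no verdict came back, and I kept the arm clear of the jug, mug, honey jar and teaspoon but did not re-check them.

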